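Face the pearl jar to the reader and hold the read key half down

TASK

Turn the white-lidded pearl jar on its felt pad until its bar label (red stripe on the lid) squarely faces the red window of the scanner block, and let go of it, standing upright in the middle of the pad. Then, with the gripper's fingers, press the yellow spring-loaded read key about half way down (10 mm of its 20 mm) and keep it there: the program finishes while still holding the key. Never push the key right to the bottom, which cancels the reading, and do not tip the jar or disturb the other things on the bench.

Things in the scene. Friction and masses are not known exactly. Their poses are not given: they have to be found in the camera images.
- reader: Fixed reader, turned up to 0.6 rad. Origin on the bench under the centre of its green felt pad (84 mm diameter, top 15 mm above bench); z up. Grey base plate 110 mm along x, -57 to +153 mm along y, 12 mm thick. Black scanner block (90 x 70 mm, top 105 mm above bench, red line on top along y) on the +y side, its front face 80 mm from the pad centre, looking along -y at the pad.
- reader_window (a point): centre of the red window on the scanner block's front face, 79 mm from the pad centre along the reader's +y, 54 mm above the bench
- pearl_jar: Loose clear jar, white pearls, white lid (top 14 mm): cylinder 54 mm diameter, 80 mm high, about 0.2 kg, on the pad within 8 mm of its centre. Origin: centre of underside; z up the jar. White label with black bars, 34 mm wide, on its +x side only; red stripe on the lid from centre to rim on the same side. Starts with the label 0.8 to 3.14 rad away from the window, either way.
- jar_label (a point): centre of the bar label on the jar's side: 27 mm from the jar's axis along its +x, 35 mm above its underside
- key_base: Fixed base of the read key: grey block 76 x 76 x 36 mm with a steel collar up to 45 mm; origin at the centre of its underside on the bench. It stands left or right of the reader (an open wooden bead tray stands on the other side). It carries the yellow mushroom key.
- key_top (a point): centre of the top face of the yellow key cap (42 mm diameter, 10 mm thick); 76 mm above the bench when up; moves down with the key
- read_key (a joint): downward travel of the yellow key in m: 0 = up, 0.020 = bottom. A spring pushes it up with about 3 N at the start of travel, 6 N at half travel and 9 N at the bottom; it returns when let go.
- rose_jar: bystander: loose jar like the pearl jar (54 mm diameter, 80 mm high), green lid, rose pearls, no label, at the back right; origin at its underside
- spool: bystander: loose thread spool, 38 mm diameter, 42 mm high, at the back left; origin at its underside
- scissors: bystander: loose small steel scissors, about 140 mm long, 7 mm high, lying near the robot on the right
- tweezers: bystander: loose dark steel tweezers, 125 mm long, 8 mm high, lying near the robot on the left
- loupe: bystander: loose black eye loupe, 34 mm diameter, 29 mm high, on the right
Not all that is in view belongs to the job. Leave any purple look-alike of the key_base alone.

How it is judged:
By the outcome, as a careful person would: the job done as asked, in the order asked, and still so for the second after the job is handed in, while the arm keeps its last pose, push and grip.
It also fails if it takes over 64 s, if anything falls off the work surface, if the arm or the gripper's body presses on something with over 40 N, if the wrist force passes 120 N, or if a joint passes its speed limit or range.

ROBOT

A 6-joint arm with a two-finger parallel gripper is mounted at the origin on the work surface. World frame = base frame: x ahead of the robot, y to its left, z up, the work surface at z = 0. Lengths are in mm, angles in rad, forces in N, time in s.
With the tool pointing down it reaches from about 275 to 750 mm from the base axis. Payload 10.2 kg.
Tool frame: the origin (TCP) lies between the finger pads; the fingertips stand 19 mm ahead of it and the grasp point (between the pads) is the TCP; z points along the fingers, y is the line along which they close (so a half turn about z gives the same grasp; the last joint's range is limited). The gripper opens to 85 mm and grips with 20 to 120 N. Pads are 22 mm wide; open, the fingers measure 114 mm over their backs; the gripper's body (76 mm by 85 mm) begins 54 mm behind the grasp point. The pads swing forward as they close: fully open they stand 13 mm farther back than shut.
Start: joints at [-1.509, 0.313, 1.498, -0, 1.331, -0.223], TCP at [147.494, -503.862, 250.294] pointing down, gripper open.
Joint ranges: [-2.94, 2.94], [-0.97, 2.17], [0.19, 2.56], [-1.23, 4.37], [0.02, 3.11], [-2.88, 2.88]. Speed limits (rad/s): [2.39, 2.39, 3.01, 3.14, 3.14, 3.14].

INTERFACE

Orientations are given as a unit quaternion [w, x, y, z].
In Python, from rig import sense, capture, finish_job gives the robot as it stands. The module is installed in compiled form; this text tells all that it offers.
- The arm moves only by the tool move_arm, never from a script. Its argument "moves" is a list of rows, each an object with "turn": the turn, a rotation vector about the tool's x, y, z in rad, a list of three; "translation": the shift along the tool's x, y, z in mm, a list of three; "hand": the opening, from 0 (shut) to 1 (fully open). In form: [{"turn": [wx, wy, wz], "translation": [x, y, z], "hand": hand}, ...]. A call has 1 to 10 rows; each row shifts and turns the commanded pose from where the row before left it, along the tool's axes as they then stand; what a row does not reach is not made up. A row lasts 1/12 s, in which the tool goes at most 41.7 mm and 7.16 degrees, less where a joint would pass 70% of its speed; a pose out of reach is approached as far as the arm can. A call with a gripper value outside its range is refused whole. The fingers move at their own pace and stop on an object; "grip_force" is the grip in N (left out, the last holds). Time passes only in rows, so rows that do not move let the fingers close. It gives the time, the measured TCP pose, the force, the opening and the grip force at its end, in the units of the state.
- sense(): the state, without advancing time (a new reading comes with each control period).
- capture(name): name is "scene" or "top" or "wrist"; returns a dict with "image" (480x640x3 uint8, blue, green, red), "z_map" (480x640 float32, mm along the optical axis (not along the pixel's ray), 0 where there is no reading), "vertical_fov" (degrees; the focal length in pixels is half the picture's height over the tangent of half this angle, whatever the lens; pixels are square), "cx", "cy" (the principal point, pixels), "R" (3x3) and "t" (3): a world point X has camera coordinates R X + t; the wrist camera has in their place "T_tool_cam" (4x4, takes a point from camera to tool coordinates, whose origin is the TCP and whose axes are the flange's). Camera axes: x right, y down, z forward; pixel columns grow to the right and rows downward; lengths in mm; the calibration is good to about 2 mm. A picture is of the moment at which its call begins: read the wrist's pose just before it.
- finish_job(): hands the job in; it is judged then, once.
The state is a dict: "time_s": time; "joints": joint angles; "dq": joint speeds; "tau": joint torques, N m; "eef_pos": TCP position; "ee_rot": TCP orientation; "force": force on the tool from outside, world axes, zero at the start; "wrist_torque": the same for the moment, N m; "grip_width": opening from 0.0 (shut) to 1.0 (fully open); "grip_force": force on a finger pad.
Only numpy, scipy, OpenCV 4.12 (cv2) and the standard library are available. Lean on these libraries where they do the work, as an engineer would, in place of code of your own. Each camera call takes 0.05 s, during which the arm holds its last target. There are 200 camera calls.

## Working session

There is one attempt and no reset: what is moved stays moved. The work goes in short steps, Python scripts to look and compute and a tool call to move; the robot and the scene stay as the last step left them, time stands still between calls to the robot, and variables do not carry over. Pictures are saved under pics/ and viewed, at most 10 in all, crops included, and the job is handed in when it is done.

Besides the shell and the picture viewer there is one more tool, called after "Emit:" as name(argument=value, ...) on one line, values as JSON. move_arm: Moves the arm, as the interface text tells. Its arguments: {"type":"object","properties":{"moves":{"type":"array","items":{"type":"object","properties":{"turn":{"type":"array","items":{"type":"number"}},"translation":{"type":"array","items":{"type":"number"}},"hand":{"type":"number"}}}},"grip_force":{"type":"number"}},"required":["moves"]}

```bash
mkdir -p pics
cat > h.py <<'E'
import numpy as np, cv2
from rig import sense, capture, finish_job
from scipy.spatial.transform import Rotation as Ro
def K(c):
    f=240/np.tan(np.radians(c["vertical_fov"])/2); return f
def cam(name):
    s=sense(); c=capture(name)
    if name=="wrist":
        q=s["ee_rot"]; T=np.eye(4); T[:3,:3]=Ro.from_quat([q[1],q[2],q[3],q[0]]).as_matrix(); T[:3,3]=s["eef_pos"]
        M=T@np.array(c["T_tool_cam"]); c["Rc"]=M[:3,:3]; c["o"]=M[:3,3]
    else:
        R=np.array(c["R"]); c["Rc"]=R.T; c["o"]=-R.T@np.array(c["t"])
    return c
def ray(c,u,v):
    return c["Rc"]@np.array([(u-c["cx"])/K(c),(v-c["cy"])/K(c),1.0])
def onz(c,u,v,z):
    d=ray(c,u,v); return c["o"]+d*(z-c["o"][2])/d[2]
def dep(c,u,v):
    return c["o"]+ray(c,u,v)*c["z_map"][int(v),int(u)]
def pts(c):
    v,u=np.mgrid[0:480,0:640]; f=K(c)
    P=np.stack([(u-c["cx"])/f,(v-c["cy"])/f,np.ones_like(u,float)],-1)*c["z_map"][...,None]
    return P@c["Rc"].T+c["o"]
def tri(a,ua,b,ub):
    d1,d2=ray(a,*ua),ray(b,*ub); d1/=np.linalg.norm(d1); d2/=np.linalg.norm(d2)
    t=np.linalg.lstsq(np.stack([d1,-d2],1),b["o"]-a["o"],rcond=None)[0]
    p,q=a["o"]+t[0]*d1,b["o"]+t[1]*d2; return (p+q)/2,np.linalg.norm(p-q)
E
python3 - <<'E'
from h import *
print(sense())
for n in ("scene","top"):
    c=cam(n); cv2.imwrite(f"pics/{n}0.png",c["image"]); print(n,c["o"],K(c),c["Rc"][:,2],(c["z_map"]>0).mean())
E
```

```text
{'time_s': 0.0, 'joints': array([-1.50943023e+00,  3.13458732e-01,  1.49845733e+00,  1.72867785e-05,
        1.33099988e+00, -2.23400209e-01]), 'dq': array([ 2.34354183e-04,  3.18570665e-04, -1.43304762e-05,  5.70907513e-04,
       -1.61070895e-04,  1.40908343e-03]), 'tau': array([-5.82662706e-04, -4.12268221e+01, -2.59742314e+01, -1.95150064e-04,
        4.13086731e-03, -2.55658210e-05]), 'eef_pos': array([ 147.46701348, -503.61456844,  249.72297293]), 'ee_rot': array([-6.58791481e-04,  9.89880707e-01,  1.41900484e-01,  6.19127665e-05]), 'force': array([-0.27231582,  0.26102174,  0.12675617]), 'wrist_torque': array([-0.02853213,  0.00080006,  0.01681503]), 'grip_force': 0.0, 'grip_width': 1.0035843857523037}
scene [1073.48456564 -259.76759164  898.71427283] 466.70442242280427 [-0.53978499  0.25150207 -0.80335476] 0.995888671875
top [ 297.43413321   14.06049152 1098.02954829] 489.40972393115345 [ 0.22022936 -0.0223159  -0.97519282] 0.9961263020833333
```

View pics/scene0.png

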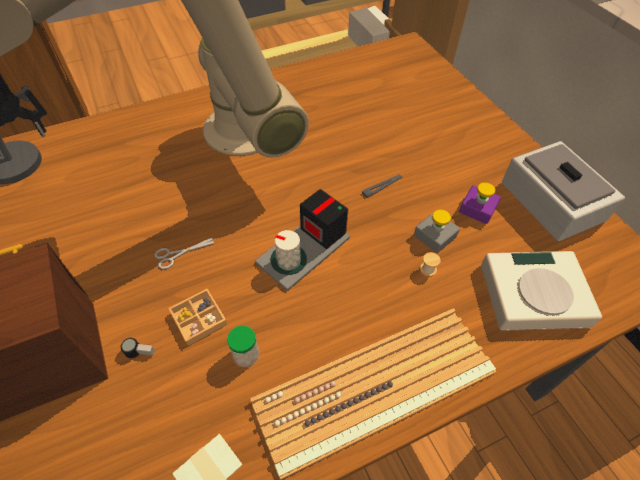

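View pics/top0.png

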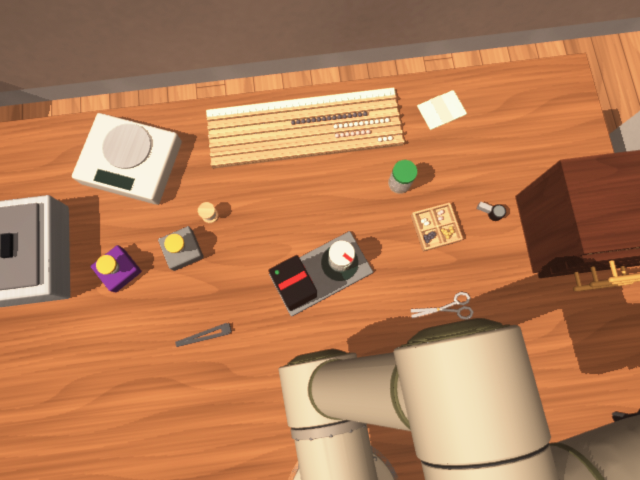

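The scene view has two yellow keys. The one on a grey block is at scene (441,218) / top (174,243), and the one on a purple block is at scene (486,190) / top (107,264). The grey one fits the description. The pearl jar with the red lid stripe is at scene (287,243) / top (341,255), and the scanner's red line is at top (292,281).

```bash
cat > m.py <<'E'
from h import *
def blobs(m,mina=15):
    n,l,s,c=cv2.connectedComponentsWithStats(m.astype(np.uint8)); return [(s[i,4],c[i].round(1),l==i) for i in range(1,n) if s[i,4]>=mina]
def masks(c):
    h=cv2.cvtColor(c["image"],cv2.COLOR_BGR2HSV).astype(int); H,S,V=h[...,0],h[...,1],h[...,2]
    return dict(red=((H<5)|(H>174))&(S>190)&(V>120), yellow=(H>22)&(H<34)&(S>190)&(V>120), white=(S<60)&(V>170), pad=(H>60)&(H<100)&(S>70)&(V<120))
E
python3 - <<'E'
from m import *
for n in ("scene","top"):
    c=cam(n); P=pts(c)
    for k,m in masks(c).items():
        for a,ce,mm in blobs(m):
            if n=="scene" and not(230<ce[0]<520 and 160<ce[1]<290):continue
            if n=="top" and not(80<ce[0]<400 and 210<ce[1]<310):continue
            q=P[mm]; print(n,k,a,ce,np.median(q,0).round(1),"z",np.percentile(q[:,2],[5,95]).round(0))
    w=c["image"][160:290,250:530] if n=="scene" else c["image"][205:310,85:390]
    w=cv2.resize(w,(780,w.shape[0]*780//w.shape[1]))
    globals()[n]=w
w=np.vstack([scene,top]); s=min(1,600/w.shape[0]); cv2.imwrite("pics/crop.png",cv2.resize(w,None,fx=s,fy=s))
E
```

```text
scene red 127 [323.3 205.6] [451.7  48.8 106.9] z [105. 109.]
scene red 22 [279.9 237.1] [487.1 -70.9  96.5] z [95. 99.]
scene yellow 142 [486.2 188.3] [542.9 441.1  77.3] z [75. 80.]
scene yellow 171 [441.4 215.9] [569.8 293.6  77.3] z [75. 80.]
scene white 84 [293. 240.] [506.3 -45.9  95.9] z [94. 98.]
scene pad 228 [289.  263.9] [510.8 -67.2  15.9] z [13. 19.]
top red 186 [292.2 280. ] [451.9  46.7 105.5] z [102. 108.]
top white 597 [340.6 251. ] [502.  -60.3  94. ] z [11. 98.]
top white 197 [171.1 254.8] [547.5 310.4  35.1] z [32. 39.]
top white 93 [360.3 272.5] [ 463.5 -104.7   11.6] z [ 8. 15.]
top white 33 [297.2 309.9] [398.7  47.3  12.3] z [10. 15.]
```

View pics/crop.png

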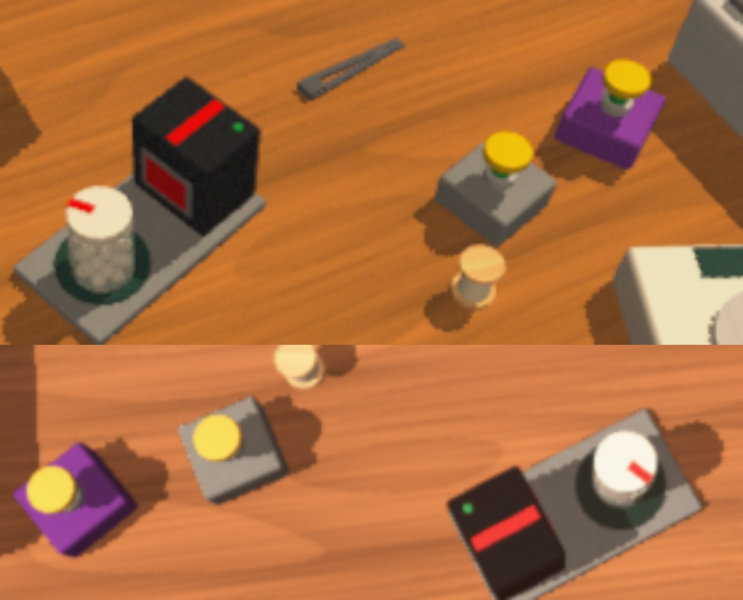

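The crop shows the grey-based key at right in the upper half and the purple look-alike beyond it, so the grey one is confirmed. The stripe on the white lid points away from the window side. Next I'll take the precise geometry.

```bash
cat > g.py <<'E'
from m import *
def lid(c,ctr=(495,-60),r=60):
    P=pts(c); h=cv2.cvtColor(c["image"],cv2.COLOR_BGR2HSV).astype(int)
    near=np.hypot(P[...,0]-ctr[0],P[...,1]-ctr[1])<r
    m=near&(P[...,2]>90)&(P[...,2]<101); v,u=np.nonzero(m)
    q=np.array([onz(c,a,b,95) for a,b in zip(u,v)])[:,:2].astype(np.float32)
    (cc,rad)=cv2.minEnclosingCircle(q)
    rm=m&((h[...,0]<8)|(h[...,0]>172))&(h[...,1]>130); vr,ur=np.nonzero(rm)
    rq=np.array([onz(c,a,b,95) for a,b in zip(ur,vr)])[:,:2]
    return np.array(cc),q.mean(0),rad,rq,np.median(P[m][:,2])
def line(c):
    P=pts(c); m=masks(c)["red"]&(P[...,2]>100)&(P[...,2]<111)
    b=max(blobs(m),key=lambda x:x[0])[2]; v,u=np.nonzero(b)
    q=np.array([onz(c,a,b,105) for a,b in zip(u,v)])[:,:2].astype(np.float32)
    r=cv2.minAreaRect(q); bx=cv2.boxPoints(r); e=[bx[1]-bx[0],bx[2]-bx[1]]; e=max(e,key=np.linalg.norm)
    if e[1]<0:e=-e
    return np.array(r[0]),r[1],np.arctan2(e[1],e[0]),u.mean(),v.mean()
def key(c,ctr=(570,294)):
    P=pts(c); h=cv2.cvtColor(c["image"],cv2.COLOR_BGR2HSV).astype(int)
    m=(np.hypot(P[...,0]-ctr[0],P[...,1]-ctr[1])<40)&(h[...,0]>18)&(h[...,0]<36)&(h[...,1]>140)&(P[...,2]>70)
    v,u=np.nonzero(m); q=np.array([onz(c,a,b,76) for a,b in zip(u,v)])[:,:2].astype(np.float32)
    return cv2.minEnclosingCircle(q),q.mean(0),np.median(P[m][:,2]),(u.mean(),v.mean())
def report(c,n):
    try:
        L=line(c); print(n,"line",L); yd=np.array([np.cos(L[2]),np.sin(L[2])])
        print("  pad by line",L[0]-115*yd)
    except Exception as e: print(e)
    try:
        cc,mn,rad,rq,z=lid(c); d=rq.mean(0)-cc; print("  lid",cc,mn,rad,z,"stripe n",len(rq),np.arctan2(d[1],d[0]),np.linalg.norm(d))
    except Exception as e: print(e)
    P=pts(c); m=(masks(c)["pad"])&(abs(P[...,2]-15)<5)&(np.hypot(P[...,0]-495,P[...,1]+60)<70); v,u=np.nonzero(m)
    if len(u)>20:
        q=np.array([onz(c,a,b,15) for a,b in zip(u,v)])[:,:2].astype(np.float32); print("  pad",cv2.minEnclosingCircle(q),np.median(P[m][:,2]))
E
python3 - <<'E'
from g import *
C={}
for n in ("scene","top"):
    c=C[n]=cam(n); report(c,n)
    print("  key",key(c))
a,b=C["scene"],C["top"]
print("tri key",tri(a,key(a)[3],b,key(b)[3])); print("tri line",tri(a,line(a)[3:],b,line(b)[3:]))
E
```

```text
scene line (array([450.31811523,  50.41791534]), (13.77580451965332, 61.4171028137207), np.float32(1.9322135), np.float64(323.24), np.float64(205.608))
  pad by line [490.9821434 -57.1526947]
  lid [500.3951416  -59.02071762] [499.2564  -59.34126] 29.286476135253906 95.85892712429921 stripe n 32 -2.5295935455815415 18.860061152440476
  pad ((492.9944763183594, -58.12728500366211), 40.598480224609375) 15.981888762616222
  key (((571.8558959960938, 293.2073974609375), 24.019575119018555), array([570.91254, 293.19656], dtype=float32), np.float64(76.78480492679671), (np.float64(441.26008968609864), np.float64(216.6322869955157)))
top line (array([451.88665771,  46.92333984]), (12.814943313598633, 60.50848388671875), np.float32(1.9360327), np.float64(292.1521739130435), np.float64(280.0326086956522))
  pad by line [492.96120834 -60.49118805]
  lid [498.07589722 -60.85507202] [497.9387  -61.29955] 27.386962890625 94.70705590807688 stripe n 35 -2.3129243498687706 16.54475043173675
  key (((569.1514892578125, 290.0775451660156), 20.698511123657227), array([569.0764, 290.3556], dtype=float32), np.float64(75.29917066748015), (np.float64(173.80141843971631), np.float64(242.77304964539007)))
tri key (array([570.07663031, 292.1189378 ,  75.01090927]), np.float64(3.1558587980018613))
tri line (array([452.05790278,  47.86155183, 107.33752961]), np.float64(2.375534406741265))
```

Emit:
move_arm(moves=[{"turn": [0,0,0],"translation": [32,-23,0],"hand": 1},{"turn": [0,0,0],"translation": [32,-23,0],"hand": 1},{"turn": [0,0,0],"translation": [32,-23,0],"hand": 1},{"turn": [0,0,0],"translation": [32,-23,0],"hand": 1},{"turn": [0,0,0],"translation": [32,-23,0],"hand": 1},{"turn": [0,0,0],"translation": [32,-23,0],"hand": 1},{"turn": [0,0,0],"translation": [32,-23,0],"hand": 1},{"turn": [0,0,0],"translation": [32,-23,0],"hand": 1},{"turn": [0,0,0],"translation": [32,-23,0],"hand": 1},{"turn": [0,0,0],"translation": [32,-23,0],"hand": 1}])

```text
time_s: 1.13
eef_pos: [390.8, -191.4, 250.5]
ee_rot: [0.0, 0.99, 0.142, 0.0]
force: [1.3, -0.4, -0.5]
grip_width: 0.997
grip_force: 0.0
```

Emit:
move_arm(moves=[{"turn": [0,0,0],"translation": [32,-23,0],"hand": 1},{"turn": [0,0,0],"translation": [32,-23,0],"hand": 1},{"turn": [0,0,0],"translation": [32,-23,0],"hand": 1},{"turn": [0,0,0],"translation": [0,0,0],"hand": 1},{"turn": [0,0,-0.12],"translation": [0,0,0],"hand": 1},{"turn": [0,0,-0.12],"translation": [0,0,0],"hand": 1},{"turn": [0,0,-0.12],"translation": [0,0,0],"hand": 1},{"turn": [0,0,-0.12],"translation": [0,0,0],"hand": 1},{"turn": [0,0,-0.12],"translation": [0,0,0],"hand": 1},{"turn": [0,0,-0.12],"translation": [0,0,0],"hand": 1}])

```text
time_s: 1.97
eef_pos: [462.6, -100.2, 250.3]
ee_rot: [-0.0, 0.875, 0.484, -0.0]
force: [-1.3, -0.3, 0.1]
grip_width: 1.001
grip_force: 0.0
```

Emit:
move_arm(moves=[{"turn": [0,0,-0.12],"translation": [0,0,0],"hand": 1},{"turn": [0,0,-0.12],"translation": [0,0,0],"hand": 1},{"turn": [0,0,-0.12],"translation": [0,0,0],"hand": 1},{"turn": [0,0,0],"translation": [0,0,0],"hand": 1},{"turn": [0,0,0],"translation": [0,0,0],"hand": 1}])

```text
time_s: 2.38
eef_pos: [462.6, -100.2, 250.3]
ee_rot: [-0.0, 0.777, 0.629, -0.0]
force: [0.7, -0.1, -0.3]
grip_width: 1.001
grip_force: 0.0
```

Run:
```python
from g import *
s=sense(); print(s["time_s"],s["joints"].round(2),s["eef_pos"],s["ee_rot"])
c=cam("wrist"); cv2.imwrite("pics/w1.png",c["image"]); print(c["o"],c["Rc"][:,2]); print(np.array(c["T_tool_cam"]).round(2))
report(c,"wrist"); report(cam("top"),"top"); report(cam("scene"),"scene")
```

```text
2.3833 [-0.46  0.2   1.65 -0.    1.3  -0.25] [ 462.61446747 -100.16578825  250.25195768] [-5.67161369e-05  7.77246383e-01  6.29196357e-01 -3.56297224e-05]
[478.68991939 -26.19828304 374.40168908] [-0.06259759 -0.29440996 -0.95362693]
[[  -0.     -0.95   -0.3    75.7 ]
 [   1.     -0.      0.      0.3 ]
 [  -0.     -0.3     0.95 -124.15]
 [   0.      0.      0.      1.  ]]
wrist line (array([455.10522461,  39.25023651]), (12.225021362304688, 43.70178985595703), np.float32(1.935606), np.float64(264.42322383498856), np.float64(28.521772345301756))
  pad by line [496.13394547 -68.18180847]
  lid [498.01022339 -62.29977417] [498.23587 -61.70564] 26.901762008666992 95.65888360872304 stripe n 334 -2.365750204134412 15.417213349387323
  pad ((493.1906433105469, -60.670166015625), 41.45097732543945) 15.675010703543933
top line (array([451.86965942,  46.9176445 ]), (12.536144256591797, 60.48443603515625), np.float32(1.9335595), np.float64(292.05555555555554), np.float64(280.1166666666667))
  pad by line [492.67844009 -60.59813309]
too many indices for array: array is 1-dimensional, but 2 were indexed
scene line (array([450.21585083,  50.39340973]), (14.036063194274902, 61.45015335083008), np.float32(1.9379033), np.float64(323.3), np.float64(205.48461538461538))
  pad by line [491.49126434 -56.94409943]
  lid [499.8092041  -59.51819611] [499.22162  -59.313522] 28.84039878845215 95.94887972745425 stripe n 28 -2.541176630411051 17.90798848561793
  pad ((492.9674072265625, -58.02574157714844), 40.637603759765625) 15.743662805553527
```

View pics/w1.png

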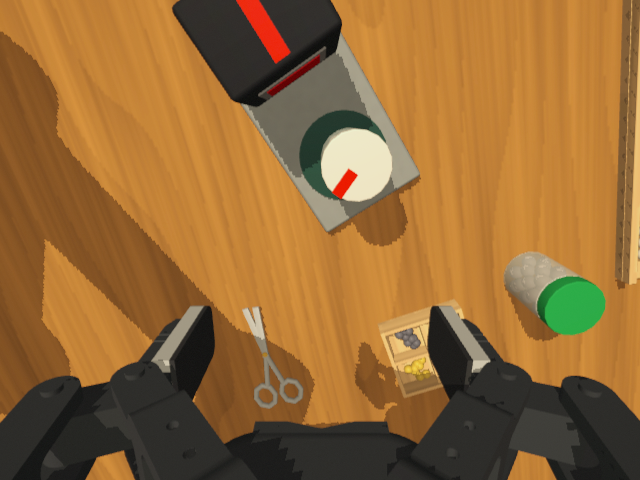

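The wrist view shows the pearl jar's lid centred at about (356,164), with the stripe towards (344,185). The pad is at (345,155) and the scanner line is at (264,28). Jar (498,-62), pad (493,-60.5), turn needed is about +1.98 about tool z.

Emit:
move_arm(moves=[{"turn": [0,0,0],"translation": [22.4,13.4,0],"hand": 1},{"turn": [0,0,0],"translation": [22.3,13.3,0],"hand": 1},{"turn": [0,0,0],"translation": [0,0,0],"hand": 1},{"turn": [0,0,0],"translation": [0,0,30],"hand": 1},{"turn": [0,0,0],"translation": [0,0,30],"hand": 1},{"turn": [0,0,0],"translation": [0,0,20],"hand": 1},{"turn": [0,0,0],"translation": [0,0,0],"hand": 1}])

```text
time_s: 3.12
eef_pos: [496.1, -61.3, 166.7]
ee_rot: [-0.003, 0.777, 0.63, -0.002]
force: [0.1, 0.1, 0.3]
grip_width: 0.999
grip_force: 0.0
```

Run:
```python
from g import *
s=sense(); print(s["time_s"],s["joints"].round(2),s["eef_pos"],s["ee_rot"])
c=cam("wrist"); cv2.imwrite("pics/w2.png",c["image"])
report(c,"wrist")
cc,mn,rad,rq,z=lid(c); r=cv2.minAreaRect(rq.astype(np.float32)); b=cv2.boxPoints(r); print(r,b)
d=rq-cc; w=np.linalg.svd(rq-rq.mean(0))[2][0]; print("svd dir",np.arctan2(w[1],w[0]))
```

```text
3.1167 [-0.36  0.35  1.68 -0.    1.12 -0.15] [496.06995121 -61.31897024 166.70719717] [-0.00310676  0.77651926  0.63008301 -0.00189625]
wrist line (array([451.75247192,  47.20081329]), (12.379239082336426, 60.77603530883789), np.float32(1.9352063), np.float64(179.9874826147427), np.float64(77.11196105702365))
  pad by line [492.73824692 -60.24761963]
  lid [497.89172363 -61.59764099] [498.49716  -60.889294] 27.627126693725586 95.67581984032998 stripe n 542 -2.3199288665667126 15.96403837426197
  pad ((493.2823791503906, -60.57021713256836), 41.62566375732422) 15.686761717637921
((486.93377685546875, -73.33985900878906), (22.149646759033203, 8.978121757507324), 43.94682693481445) [[475.84473  -77.793625]
 [482.07544  -84.25774 ]
 [498.02283  -68.88609 ]
 [491.7921   -62.42198 ]]
svd dir -2.382061603494445
```

View pics/w2.png

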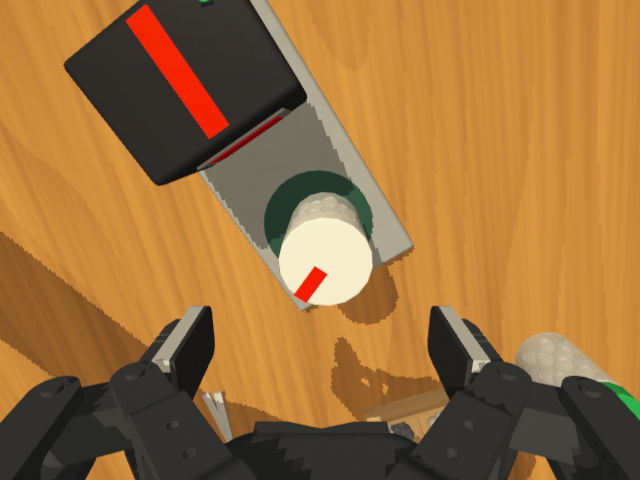

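The wrist view shows the lid centred at (326,261), with the stripe going to (300,293). The jar stands between the fingers, and the pad lies at (318,225).

Emit:
move_arm(moves=[{"turn": [0,0,0],"translation": [0,0,10],"hand": 1},{"turn": [0,0,0],"translation": [0,0,20],"hand": 1},{"turn": [0,0,0],"translation": [0,0,20],"hand": 1},{"turn": [0,0,0],"translation": [0,0,20],"hand": 1},{"turn": [0,0,0],"translation": [0,0,20],"hand": 1},{"turn": [0,0,0],"translation": [0,0,5],"hand": 1},{"turn": [0,0,0],"translation": [0,0,0],"hand": 1},{"turn": [0,0,0],"translation": [0,0,0],"hand": 1},{"turn": [0,0,0],"translation": [0,0,0],"hand": 1}])

```text
time_s: 3.92
eef_pos: [498.9, -62.1, 76.8]
ee_rot: [0.001, 0.776, 0.631, 0.001]
force: [0.3, 0.2, 0.8]
grip_width: 1.002
grip_force: 0.0
```

Emit:
move_arm(moves=[{"turn": [0,0,0],"translation": [0,0,0],"hand": 0.75},{"turn": [0,0,0],"translation": [0,0,0],"hand": 0.72},{"turn": [0,0,0],"translation": [0,0,0],"hand": 0.69},{"turn": [0,0,0],"translation": [0,0,0],"hand": 0.66},{"turn": [0,0,0],"translation": [0,0,0],"hand": 0.63},{"turn": [0,0,0],"translation": [0,0,0],"hand": 0.6},{"turn": [0,0,0],"translation": [0,0,0],"hand": 0.5},{"turn": [0,0,0],"translation": [0,0,0],"hand": 0.4},{"turn": [0,0,0],"translation": [0,0,0],"hand": 0.4}], grip_force=25)

```text
time_s: 4.67
eef_pos: [498.1, -61.8, 75.6]
ee_rot: [0.0, 0.776, 0.631, 0.0]
force: [-1.3, 0.8, 5.5]
grip_width: 0.622
grip_force: 26.2
```

Emit:
move_arm(moves=[{"turn": [0,0,0],"translation": [0,0,-3],"hand": 0.4},{"turn": [0,0,0.05],"translation": [0,0,0],"hand": 0.4},{"turn": [0,0,0.11],"translation": [0,0,0],"hand": 0.4},{"turn": [0,0,0.11],"translation": [0,0,0],"hand": 0.4},{"turn": [0,0,0.11],"translation": [0,0,0],"hand": 0.4},{"turn": [0,0,0.11],"translation": [0,0,0],"hand": 0.4},{"turn": [0,0,0.11],"translation": [0,0,0],"hand": 0.4},{"turn": [0,0,0.11],"translation": [0,0,0],"hand": 0.4},{"turn": [0,0,0.11],"translation": [0,0,0],"hand": 0.4},{"turn": [0,0,0.11],"translation": [0,0,0],"hand": 0.4}])

```text
time_s: 5.5
eef_pos: [497.7, -61.6, 77.9]
ee_rot: [-0.0, 0.977, 0.213, -0.0]
force: [0.1, -0.5, -2.6]
grip_width: 0.628
grip_force: 27.0
```

Emit:
move_arm(moves=[{"turn": [0,0,0.11],"translation": [0,0,0],"hand": 0.4},{"turn": [0,0,0.11],"translation": [0,0,0],"hand": 0.4},{"turn": [0,0,0.11],"translation": [0,0,0],"hand": 0.4},{"turn": [0,0,0.11],"translation": [0,0,0],"hand": 0.4},{"turn": [0,0,0.11],"translation": [0,0,0],"hand": 0.4},{"turn": [0,0,0.11],"translation": [0,0,0],"hand": 0.4},{"turn": [0,0,0.11],"translation": [0,0,0],"hand": 0.4},{"turn": [0,0,0.11],"translation": [0,0,0],"hand": 0.4},{"turn": [0,0,0.11],"translation": [0,0,0],"hand": 0.4},{"turn": [0,0,0.05],"translation": [0,0,0],"hand": 0.4}])

```text
time_s: 6.33
eef_pos: [497.7, -61.6, 78.0]
ee_rot: [-0.0, 0.954, -0.301, -0.0]
force: [-0.2, 0.7, -3.5]
grip_width: 0.622
grip_force: 27.0
```

Emit:
move_arm(moves=[{"turn": [0,0,0],"translation": [0,0,0],"hand": 0.4},{"turn": [0,0,0],"translation": [0,0,0],"hand": 0.4}])

```text
time_s: 6.5
eef_pos: [497.8, -61.7, 78.0]
ee_rot: [-0.0, 0.955, -0.297, -0.0]
force: [-0.5, 0.7, -3.4]
grip_width: 0.626
grip_force: 27.0
```

Run:
```python
from g import *
s=sense(); q=s["ee_rot"]; M=Ro.from_quat([q[1],q[2],q[3],q[0]]).as_matrix()
print(s["time_s"],s["joints"].round(2),s["eef_pos"],q,"yaw x",np.arctan2(M[1,0],M[0,0]),"tilt",M[:,2]); print(s["force"],s["grip_force"])
c=cam("wrist"); cv2.imwrite("pics/w3.png",c["image"]); report(c,"wrist")
try:
    cc,mn,rad,rq,z=lid(c); r=cv2.minAreaRect(rq.astype(np.float32)); print(r)
except Exception as e: print(e)
for n in("top","scene"): report(cam(n),n)
```

```text
6.5 [-0.36  0.47  1.77  0.    0.9   1.82] [497.80067204 -61.65497925  78.04792784] [-2.51828505e-05  9.54835266e-01 -2.97135474e-01 -3.51950888e-04] yaw x -0.603382548612134 tilt [-6.57144802e-04  2.57245135e-04 -9.99999751e-01]
[-0.46775719  0.6771563  -3.43650855] 27.02583208680153
max() iterable argument is empty
  lid [503.49536133 -66.67581177] [499.96185 -64.18334] 40.218406677246094 97.87688897066023 stripe n 1440 2.1359102980045606 23.005346514636965
  pad ((493.370361328125, -60.608856201171875), 41.718196868896484) 15.563278270821868
((491.0378723144531, -46.96832275390625), (9.45276927947998, 23.18730354309082), 20.62454605102539)
top line (array([447.40084839,  58.97572327]), (12.02610969543457, 34.61128616333008), np.float32(1.9123737), np.float64(286.3838383838384), np.float64(283.04040404040404))
  pad by line [485.92282486 -49.38043976]
too many indices for array: array is 1-dimensional, but 2 were indexed
scene line (array([450.25457764,  50.4066925 ]), (13.655527114868164, 61.446510314941406), np.float32(1.937259), np.float64(323.168), np.float64(205.632))
  pad by line [491.46082306 -56.9573822 ]
  lid [502.92053223 -63.4594841 ] [501.73572 -63.88901] 39.782318115234375 98.03585113809152 stripe n 16 2.263543289662394 18.184758868178502
  pad ((493.3279724121094, -58.45848083496094), 40.41800308227539) 15.891096157198376
```

View pics/w3.png

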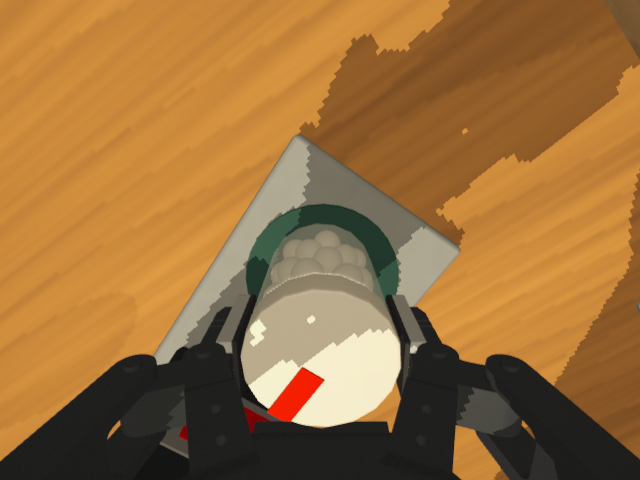

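The wrist view shows the stripe, from (313,373) to (280,415), lying along the scanner line direction: 1.931 against 1.9355 rad. I'll centre the jar on the pad, lower it and release.

Emit:
move_arm(moves=[{"turn": [0,0,0],"translation": [-2.3,0.8,0],"hand": 0.4},{"turn": [0,0,0],"translation": [-2.3,0.8,0],"hand": 0.4},{"turn": [0,0,0],"translation": [0,0,0],"hand": 0.4},{"turn": [0,0,0],"translation": [0,0,1.5],"hand": 0.4},{"turn": [0,0,0],"translation": [0,0,1.3],"hand": 0.4},{"turn": [0,0,0],"translation": [0,0,0],"hand": 0.4},{"turn": [0,0,0],"translation": [0,0,0],"hand": 0.4}])

```text
time_s: 7.23
eef_pos: [493.5, -60.5, 75.7]
ee_rot: [0.0, 0.955, -0.298, 0.0]
force: [-0.5, 1.6, 1.5]
grip_width: 0.627
grip_force: 27.3
```

Emit:
move_arm(moves=[{"turn": [0,0,0],"translation": [0,0,0],"hand": 0.64},{"turn": [0,0,0],"translation": [0,0,0],"hand": 0.66},{"turn": [0,0,0],"translation": [0,0,0],"hand": 0.7},{"turn": [0,0,0],"translation": [0,0,0],"hand": 0.8},{"turn": [0,0,0],"translation": [0,0,0],"hand": 1},{"turn": [0,0,0],"translation": [0,0,0],"hand": 1},{"turn": [0,0,0],"translation": [0,0,0],"hand": 1},{"turn": [0,0,0],"translation": [0,0,-10],"hand": 1},{"turn": [0,0,0],"translation": [0,0,-20],"hand": 1},{"turn": [0,0,0],"translation": [0,0,-20],"hand": 1}])

```text
time_s: 8.07
eef_pos: [493.0, -60.3, 126.5]
ee_rot: [-0.0, 0.955, -0.298, -0.001]
force: [0.1, 0.0, -0.3]
grip_width: 0.998
grip_force: 0.0
```

Emit:
move_arm(moves=[{"turn": [0,0,0],"translation": [0,0,-25],"hand": 1},{"turn": [0,0,0],"translation": [0,0,-25],"hand": 1},{"turn": [0,0,0],"translation": [-20,0,-25],"hand": 1},{"turn": [0,0,0],"translation": [-20,0,-10],"hand": 1},{"turn": [0,0,0],"translation": [0,0,0],"hand": 1},{"turn": [0,0,0],"translation": [0,0,0],"hand": 1},{"turn": [0,0,0],"translation": [0,0,0],"hand": 1}])

```text
time_s: 8.65
eef_pos: [460.6, -37.9, 210.4]
ee_rot: [0.0, 0.955, -0.298, 0.0]
force: [0.3, 0.2, 0.1]
grip_width: 1.001
grip_force: 0.0
```

Run:
```python
from g import *
s=sense(); q=s["ee_rot"]
print(s["time_s"],s["joints"].round(2),s["eef_pos"],q,s["force"])
for n in("wrist","top","scene"):
    c=cam(n); cv2.imwrite(f"pics/{n}4.png",c["image"]); report(c,n)
    try:
        cc,mn,rad,rq,z=lid(c); print(cv2.minAreaRect(rq.astype(np.float32)))
    except Exception as e: print(e)
```

```text
8.65 [-0.34  0.21  1.74 -0.    1.19  1.84] [460.60221227 -37.88112415 210.43553412] [ 2.93542834e-05  9.54555799e-01 -2.98032255e-01  1.29780037e-05] [0.34582484 0.17385637 0.07738531]
wrist line (array([452.03027344,  47.02863312]), (12.42890739440918, 59.619510650634766), np.float32(1.9357457), np.float64(230.09442548350398), np.float64(317.82366325369736))
  pad by line [493.07400513 -60.39767456]
  lid [494.5223999  -61.97092438] [495.01157  -62.628544] 27.076974868774414 95.64404652734365 stripe n 438 1.945512845460669 15.443216625970766
  pad ((493.1990051269531, -60.71183776855469), 41.455322265625) 15.667095414642574
((488.7403869628906, -47.64689636230469), (9.042229652404785, 22.05135154724121), 20.542795181274414)
max() iterable argument is empty
too many indices for array: array is 1-dimensional, but 2 were indexed
too many indices for array: array is 1-dimensional, but 2 were indexed
scene line (array([450.24407959,  50.38991547]), (13.934093475341797, 61.4171028137207), np.float32(1.9322137), np.float64(323.0703125), np.float64(205.671875))
  pad by line [490.9081192  -57.18069458]
  lid [495.6071167  -58.76199722] [495.40942  -59.591934] 28.627836227416992 95.76890720259439 stripe n 33 2.1030165105252503 16.79184054837158
  pad ((493.0418701171875, -58.0562858581543), 40.67893981933594) 16.04128560732113
((487.1404724121094, -44.115291595458984), (8.091229438781738, 22.441858291625977), 19.731998443603516)
```

View pics/wrist4.png

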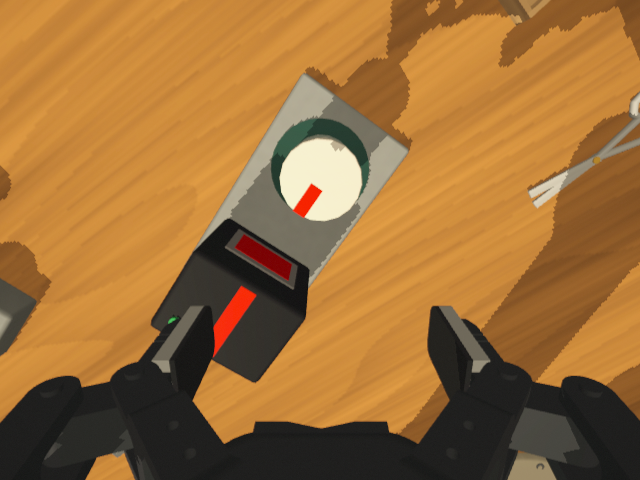

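The wrist view shows the jar released upright in the pad, with the lid at (321,179). Its stripe points at the window (265,257), about 0.4° off, and the jar is about 2 mm off centre. Now to the key.

Emit:
move_arm(moves=[{"turn": [0,0,0],"translation": [-10,-33,0],"hand": 1},{"turn": [0,0,0],"translation": [-10,-33,0],"hand": 0.5},{"turn": [0,0,0],"translation": [-10,-33,0],"hand": 0},{"turn": [0,0,0],"translation": [-10,-33,0],"hand": 0},{"turn": [0,0,0],"translation": [-10,-33,0],"hand": 0},{"turn": [0,0,0],"translation": [-10,-33,0],"hand": 0},{"turn": [0,0,0],"translation": [-10,-33,0],"hand": 0},{"turn": [0,0,0],"translation": [-10,-33,0],"hand": 0},{"turn": [0,0,0],"translation": [-10,-33,0],"hand": 0},{"turn": [0,0,0],"translation": [-8,-33,0],"hand": 0}])

```text
time_s: 9.63
eef_pos: [567.8, 291.3, 209.6]
ee_rot: [0.0, 0.955, -0.298, -0.001]
force: [0.4, -0.4, -0.4]
grip_width: -0.002
grip_force: 0.0
```

Emit:
move_arm(moves=[{"turn": [0,0,0],"translation": [0,0,10],"hand": 0},{"turn": [0,0,0],"translation": [0,0,20],"hand": 0},{"turn": [0,0,0],"translation": [0,0,20],"hand": 0},{"turn": [0,0,0],"translation": [0,0,10],"hand": 0},{"turn": [0,0,0],"translation": [0,0,0],"hand": 0},{"turn": [0,0,0],"translation": [0,0,0],"hand": 0},{"turn": [0,0,0],"translation": [0,0,0],"hand": 0}])

```text
time_s: 10.22
eef_pos: [568.2, 289.4, 151.7]
ee_rot: [-0.001, 0.955, -0.298, 0.001]
force: [0.9, -0.0, 0.3]
grip_width: 0.002
grip_force: 0.0
```

Run:
```python
from g import *
s=sense(); q=s["ee_rot"]; M=Ro.from_quat([q[1],q[2],q[3],q[0]]).as_matrix()
print(s["time_s"],s["joints"].round(2),s["eef_pos"],s["force"],s["grip_width"])
c=cam("wrist"); cv2.imwrite("pics/w5.png",c["image"]); k=key(c); print(k)
d=np.array([*k[0][0],85])-s["eef_pos"]; print("tool d",M.T@d)
c=cam("scene"); k2=key(c); print(k2)
```

```text
10.2167 [0.29 0.64 1.26 0.   1.24 2.46] [568.17966547 289.36271854 151.69035156] [ 0.89315454 -0.03633248  0.2855665 ] 0.0020299507722915063
(((565.8599853515625, 348.8149719238281), 78.96629333496094), array([571.4032 , 290.50073], dtype=float32), np.float64(76.54039531929091), (np.float64(314.3948635634029), np.float64(259.9903691813804)))
tool d [-35.82258697 -47.46674046  66.7173527 ]
(((570.325927734375, 292.92864990234375), 22.878765106201172), array([570.86017, 293.11105], dtype=float32), np.float64(76.84358885057361), (np.float64(441.2152466367713), np.float64(216.62780269058297)))
```

View pics/w5.png

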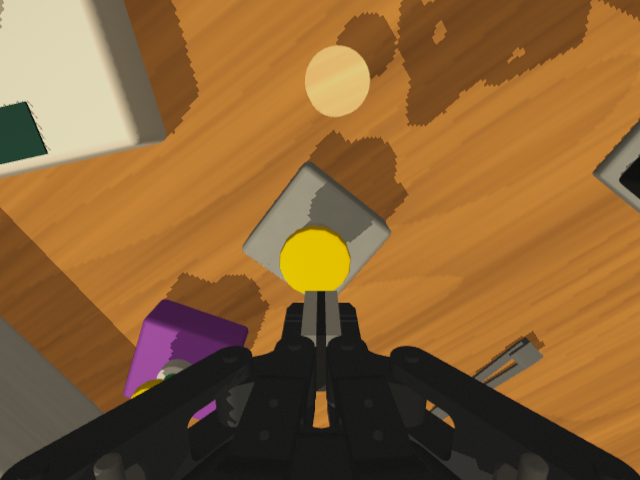

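The wrist view shows the shut fingertips (321,295) above the yellow cap (315,262) on the grey block, with the purple look-alike off to the left. I'll descend to just above the cap.

Emit:
move_arm(moves=[{"turn": [0,0,0],"translation": [0.7,-2.4,0],"hand": 0},{"turn": [0,0,0],"translation": [0,0,15],"hand": 0},{"turn": [0,0,0],"translation": [0,0,15],"hand": 0},{"turn": [0,0,0],"translation": [0,0,12],"hand": 0},{"turn": [0,0,0],"translation": [0,0,6],"hand": 0},{"turn": [0,0,0],"translation": [0,0,3],"hand": 0},{"turn": [0,0,0],"translation": [0,0,0],"hand": 0},{"turn": [0,0,0],"translation": [0,0,0],"hand": 0},{"turn": [0,0,0],"translation": [0,0,0],"hand": 0}])

```text
time_s: 11.07
eef_pos: [569.9, 291.2, 100.3]
ee_rot: [-0.0, 0.955, -0.298, 0.001]
force: [0.9, -0.2, 0.2]
grip_width: -0.001
grip_force: 0.0
```

Emit:
move_arm(moves=[{"turn": [0,0,0],"translation": [0,0,1],"hand": 0},{"turn": [0,0,0],"translation": [0,0,1],"hand": 0},{"turn": [0,0,0],"translation": [0,0,1],"hand": 0},{"turn": [0,0,0],"translation": [0,0,0],"hand": 0},{"turn": [0,0,0],"translation": [0,0,0],"hand": 0},{"turn": [0,0,0],"translation": [0,0,0],"hand": 0}])

```text
time_s: 11.57
eef_pos: [569.5, 291.1, 96.5]
ee_rot: [-0.0, 0.955, -0.298, 0.0]
force: [0.5, 1.0, -0.4]
grip_width: 0.001
grip_force: 0.0
```

Step down by 3 mm to feel for the contact.

Emit:
move_arm(moves=[{"turn": [0,0,0],"translation": [0,0,1],"hand": 0},{"turn": [0,0,0],"translation": [0,0,1],"hand": 0},{"turn": [0,0,0],"translation": [0,0,1],"hand": 0},{"turn": [0,0,0],"translation": [0,0,0],"hand": 0},{"turn": [0,0,0],"translation": [0,0,0],"hand": 0},{"turn": [0,0,0],"translation": [0,0,0],"hand": 0}])

```text
time_s: 12.07
eef_pos: [569.6, 291.1, 93.7]
ee_rot: [-0.0, 0.955, -0.298, 0.0]
force: [-0.4, 0.1, 3.0]
grip_width: 0.003
grip_force: 1.6
```

Emit:
move_arm(moves=[{"turn": [0,0,0],"translation": [0,0,1],"hand": 0},{"turn": [0,0,0],"translation": [0,0,1],"hand": 0},{"turn": [0,0,0],"translation": [0,0,1],"hand": 0},{"turn": [0,0,0],"translation": [0,0,0],"hand": 0},{"turn": [0,0,0],"translation": [0,0,0],"hand": 0},{"turn": [0,0,0],"translation": [0,0,0],"hand": 0}])

```text
time_s: 12.57
eef_pos: [569.6, 291.1, 90.6]
ee_rot: [-0.0, 0.955, -0.298, 0.0]
force: [-0.0, 0.5, 3.8]
grip_width: 0.002
grip_force: 1.9
```

Emit:
move_arm(moves=[{"turn": [0,0,0],"translation": [0,0,1],"hand": 0},{"turn": [0,0,0],"translation": [0,0,1],"hand": 0},{"turn": [0,0,0],"translation": [0,0,1],"hand": 0},{"turn": [0,0,0],"translation": [0,0,1],"hand": 0},{"turn": [0,0,0],"translation": [0,0,1],"hand": 0},{"turn": [0,0,0],"translation": [0,0,0.6],"hand": 0},{"turn": [0,0,0],"translation": [0,0,0],"hand": 0},{"turn": [0,0,0],"translation": [0,0,0],"hand": 0},{"turn": [0,0,0],"translation": [0,0,0],"hand": 0},{"turn": [0,0,0],"translation": [0,0,0],"hand": 0}])

```text
time_s: 13.4
eef_pos: [569.6, 291.1, 85.0]
ee_rot: [-0.0, 0.955, -0.298, 0.0]
force: [-0.5, -0.2, 5.2]
grip_width: -0.001
grip_force: 2.8
```

Run:
```python
from g import *
s=sense(); print(s["time_s"],s["eef_pos"],s["force"],s["dq"].round(4))
c=cam("scene"); report(c,"scene"); P=pts(c); h=cv2.cvtColor(c["image"],cv2.COLOR_BGR2HSV).astype(int)
m=(np.hypot(P[...,0]-570,P[...,1]-292)<25)&(h[...,0]>18)&(h[...,0]<36)&(h[...,1]>140)&(P[...,2]>50); print("cap z",m.sum(),np.percentile(P[m][:,2],[25,50,75]))
c=cam("wrist");P=pts(c); h=cv2.cvtColor(c["image"],cv2.COLOR_BGR2HSV).astype(int)
m=(np.hypot(P[...,0]-570,P[...,1]-292)<25)&(h[...,0]>18)&(h[...,0]<36)&(h[...,1]>140)&(P[...,2]>50); print("cap z wrist",m.sum(),np.percentile(P[m][:,2],[25,50,75]))
cv2.imwrite("pics/end.png",cam("scene")["image"])
```

```text
13.4 [569.6084344  291.07493609  85.01341771] [-0.49076442 -0.21763997  5.24975739] [ 0.0017  0.0002 -0.0007  0.0013 -0.002  -0.001 ]
scene line (array([450.28359985,  51.28085709]), (13.556744575500488, 59.98780059814453), np.float32(1.9515737), np.float64(323.75), np.float64(205.07407407407408))
  pad by line [493.02246475 -55.48238754]
  lid [495.980896   -58.93343353] [495.5771   -59.498604] 28.976003646850586 95.80451126793128 stripe n 37 2.125018162792428 16.411432799246494
  pad ((493.00482177734375, -57.98723220825195), 40.60518264770508) 16.132254903028468
cap z 141 [64.86760132 66.37903156 67.68177384]
cap z wrist 3278 [65.63124959 66.27759774 66.74961301]
```

View pics/end.png

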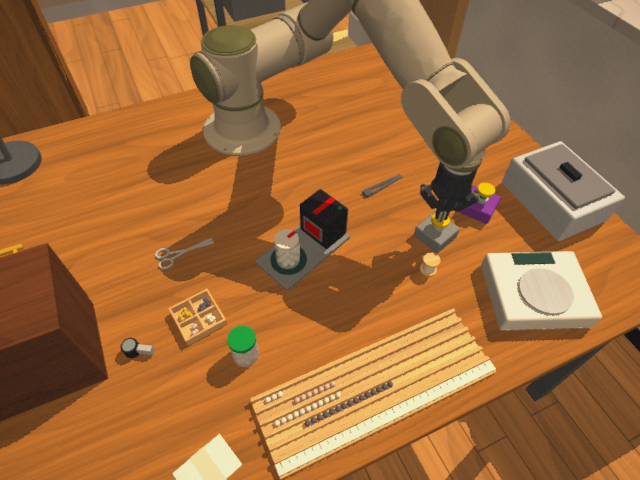

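The cap is at z = 66 mm, 10 mm down. The scene view shows the jar (288,245) facing the scanner, the gripper on the grey-based key (440,225), and everything else undisturbed. I'll hand in the job.

```bash
python3 -c "from rig import finish_job; print(finish_job())"
```

```text
the job is handed in; nothing more can be done
None
```

I handed the job in at about 13.5 s. The pearl jar stands released on the pad, label within about 0.4° of the window and about 2 mm off centre, the read key is held 10 mm down, and nothing else on the bench looked disturbed in the last view.

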